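# Index the trimming turntable to unloading and hold its hold-down rod clear

### The job

Bring the half-brain casting on the green trimming turntable round to the unloading position: lift the red sprung index plunger, swing the table anticlockwise (seen from above) to the slot with the green dot, where the bridge opens towards the outfeed rest, and let the plunger drop fully home and let go of it. Then take the black head of the hold-down rod on top of the bridge and draw the rod straight up in its brass bush, without forcing it, until its whole yellow band stands above the bush but none of its red band does, and finish holding it still there, so that a colleague can take the casting out. Leave the casting in its nest and everything else on the table where it stands.

Things in the scene. Friction and masses are not known exactly. Their poses are not given: they have to be found in the camera images.
- turntable (a joint): angle of the turntable about its vertical axis, rad, growing anticlockwise seen from above. The slots of the index sector are at -0.524, 0 (where it starts, locked), 0.524 and 1.047, the last being the unloading slot with the green dot; end stops at -0.62 and 1.12. Bearing friction 0.15 N m (about 1.3 N at the plunger).
- index_plunger (a joint): lift of the sprung index plunger above home, m: 0 = home in a slot, 0.018 = its top stop. Its round nose (9 mm across, in 11 mm slots) is 12 mm deep in the slot at 0, so lift it at least 13 mm to swing the table; between slots it rides on the sector at 0.012. The spring and its weight push it down with 5.5 N at home, 9 N at the top. Let go within 3 mm of a slot it centres itself and drops in.
- plunger_knob (a point): middle of the plunger's red round knob, the point to grip: upright, 25 mm across, 28 mm tall (from 16 mm below this point to 12 mm above). It moves with the plunger and the table; when home it stands 80 mm above the work surface, 118 mm from the turntable's axis. 28 mm below it is the top of the plunger's housing (28 mm across).
- turn_axis (a point): on the turntable's vertical axis at the top of its disc (192 mm across, 36 mm above the work surface), fixed to the base; x and y are the base's axes: the outfeed rest (a cork-covered aluminium shelf, 128 mm wide) lies along its +y, 106 to 202 mm from the axis. z is up.
- unload_slot (a point): middle of the unloading slot on the steel index sector, at the sector's top, 26 mm above the work surface and 118 mm from the axis; a green dot marks it. The plunger must end in it.
- turntable_top (a point): the same point as turn_axis but fixed to the turntable and turning with it; the bridge's two steel posts (12 mm thick) stand 73 mm from the axis along its +x and -x, the bridge opens along its y. The green crossbar of the bridge runs along x, 26 mm wide, up to 186 mm above the work surface at the posts. The plunger stands at 45 degrees between +x and -y.
- bush_top (a point): centre of the mouth of the brass bush in the middle of the bridge, on the turntable's axis, 192 mm above the work surface. The bush is 32 mm long, upright, bore 13.5 mm; z is up.
- hold_rod: the loose steel hold-down rod, 134 mm long in all, shaft 12 mm across, about 0.2 to 0.4 kg, upright in the bush and free to turn about itself. Origin at the centre of its foot's underside, z along the rod to its head. At rest its rubber foot (22 mm across) stands on the casting; a collar over the foot strikes the bush from below when the rod has been drawn up about 38 mm. Only its weight holds it down.
- rod_head (a point): middle of the rod's black round head, the point to grip: 28 mm across, 32 mm tall (16 mm to either side of this point), on the rod's axis, 116 mm above the underside of the foot. At rest it is about 224 mm above the work surface and the head's underside about 16 mm above the bush.
- yellow_low (a point): lower edge of the yellow band (8 mm wide) on the rod's shaft, on its axis. At rest 20 mm below the mouth of the bush, so the whole band shows once the rod is drawn up 20 mm.
- red_high (a point): upper edge of the red band (8 mm wide) on the shaft, on the rod's axis. At rest 32 mm below the mouth of the bush (seen under the bush), so it would show above the bush from 32 mm on.
- casting: the loose half-brain casting, 112x156x69 mm, 0.3 kg, flat side down on cork pads 39 mm above the work surface between four brass pegs on the turntable, its crown under the rod. Origin at the centre of its underside, y along its length.
- brain_right: a loose brown-grey half-brain casting, 122x172x72 mm, on the table at the right; a bystander
- brain_left: a loose half-brain casting, 114x160x66 mm, at the left; a bystander
- bottle_blue_cap: a clear water bottle with a blue cap, 64 mm across, 214 mm tall, at the right; a bystander
- pot_blue: a small blue paint pot with brown paint, 57x57x55 mm, at the right; a bystander
- dish_of_red: a shallow dish of red paint, 69 mm across, 25 mm high, at the left; a bystander
- brush_yellow: a paint brush with yellow bristles, 20x220x12 mm, lying at the right; a bystander

How it is judged:
On the way, in this order (a step that is already met when the one before it is completed fails the run):
1. the index plunger is lifted clear of the starting slot (value of joint index_plunger above 0.0115 m and value of joint turntable below 0.15 rad), for 0.05 s.
2. the table stands at the unloading slot, the plunger is fully home in it and let go, the rod still down on the casting (value of joint turntable between 1.017 and 1.077 rad and value of joint index_plunger below 0.003 m and contact force between the fingers and index_base below 0.2 N and z of red_high in the frame of bush_top below -0.026 m), for 0.2 s.
At the end, for the whole second after the job is handed in: Table at the unloading slot (1.047 within 0.03 rad), plunger home (under 3 mm); fingers hold the rod still, upright (0.06 rad), off the casting, under 15 N on the bush; yellow band wholly above the bush, red below its mouth (drawn 20 to 32 mm); casting in its nest (10 mm, 0.12 rad) (value of joint turntable between 1.017 and 1.077 rad and value of joint index_plunger below 0.003 m and horizontal distance between casting and turntable_top below 0.01 m and z of casting in the frame of turntable_top below 0.008 m and angle between the x axis of casting and the x axis of turntable_top, either way round below 0.12 rad and z of yellow_low in the frame of bush_top above -0.0005 m and z of red_high in the frame of bush_top below 0.0005 m and horizontal distance between yellow_low and bush_top below 0.003 m and angle between hold_rod's own z axis and vertical below 0.06 rad and contact force between the fingers and hold_rod above 2 N and contact force between hold_rod and casting below 0.05 N and contact force between hold_rod and index_base below 15 N and linear speed of hold_rod below 0.01 m/s); the arm keeps its last pose, push and grip.
It fails at once if the rod is forced in its bush (over 60 N) (contact force between hold_rod and index_base above 60 N).
It fails at once if the casting is taken out of its nest (not (horizontal distance between casting and turntable_top below 0.01 m and z of casting in the frame of turntable_top below 0.008 m and angle between the x axis of casting and the x axis of turntable_top, either way round below 0.12 rad)).
It fails at once if a bystander (another casting, bottle, pot, dish or brush) is moved more than 2 cm (distance of any of brain_right, brain_left, bottle_blue_cap, pot_blue, dish_of_red, brush_yellow from where it was at the start of the episode above 0.02 m).
It also fails if it takes over 51 s, if anything falls off the work surface, if the arm or the gripper's body presses on something with over 40 N, if the wrist force passes 120 N, or if a joint passes its speed limit or range.

### The arm

A 6-joint arm with a two-finger parallel gripper is mounted at the origin on a cart in front of the work surface, level with it; the furniture and walls round the work are solid. World frame = base frame: x ahead of the robot, y to its left, z up, the work surface at z = 0. Lengths are in m, angles in rad, forces in N, time in s.
With the tool pointing down it reaches from about 0.35 to 0.775 m from the base axis. Payload 5.5 kg.
Tool frame: the origin (TCP) lies between the finger pads; the fingertips stand 11 mm ahead of it and the grasp point (between the pads) lies 8 mm behind it (tips_ahead is the distance from the TCP to the fingertips, in m); z points along the fingers, y is the line along which they close (so a half turn about z gives the same grasp; the last joint's range is limited). The gripper opens to 85 mm and grips with 20 to 120 N. Pads are 22 mm wide; open, the fingers measure 114 mm over their backs; the gripper's body (76 mm by 85 mm) begins 54 mm behind the grasp point. The pads swing forward as they close: fully open they stand 13 mm farther back than shut.
Start: joints at [1.116, 0.313, 0.046, 1.304, 0, 1.431], TCP at [0.178, 0.547, 0.242] pointing down, gripper open.
Joint ranges: [-2.76, 2.76], [-0.86, 1.69], [-1.03, 1.26], [-2.2, 2.34], [-1.47, 1.5], [-3.14, 3.14]. Speed limits (rad/s): [2.57, 2.57, 3.14, 3.14, 3.14, 3.14].

### API

Orientations are given as a unit quaternion [w, x, y, z].
In Python, from workcell import * gives the robot as it stands. The module is installed in compiled form; this text tells all that it offers.
- The arm moves only by the tool jog_arm, never from a script. Its argument "moves" is a list of rows, each an object with "fingers": the closure, from 0 (fully open) to 1 (shut); "slide": the shift along the tool's x, y, z in mm, a list of three; "angular": the turn, a rotation vector about the tool's x, y, z in degrees, a list of three. A call has 1 to 10 rows; each row is the pose to reach, as a shift and turn from the pose commanded when the call began, along the tool's axes at that moment; what a row does not reach only later rows make up. A row lasts 1/12 s, in which the tool goes at most 41.7 mm and 7.16 degrees, less where a joint would pass 70% of its speed; a pose out of reach is approached as far as the arm can. A call with a gripper value outside its range is refused whole. The fingers move at their own pace and stop on an object; "squeeze" is the grip in N (left out, the last holds). Time passes only in rows, so rows that repeat a pose let the fingers close. It gives the time, the measured TCP pose, the force, the opening and the grip force at its end, in the units of the state.
- get_state(): the state, without advancing time (a new reading comes with each control period).
- read_camera(name): name is "side" or "top"; returns a dict with "color" (480x640x3 uint8, red, green, blue), "fovy" (degrees; the focal length in pixels is half the picture's height over the tangent of half this angle, whatever the lens; pixels are square), "cx", "cy" (the principal point, pixels), "world_from_camera" (4x4, takes a point from camera to world coordinates). Camera axes: x right, y down, z forward; pixel columns grow to the right and rows downward; lengths in m; the calibration is good to about 2 mm. A picture is of the moment at which its call begins. There is no depth.
- hand_in(): hands the job in; it is judged then, once.
Trained networks look in a picture, given as the dict that the camera call returned (one of the last four; its "shot" number tells which), for a name from the list of things; names that differ only in an ending like _2 or _b are one class to them, and where a whole thing is asked for, a point or a joint stands for the part that bears it (a point fixed in the world has none). Each returns a list of dicts, best first, with "p" (0 to 1); they miss things now and then, are a little off and sometimes report something else, mostly with a low value. They report only what shows in the picture. A call takes as long as a camera call.
- look_for(target, picture): "point" ([column, row] in pixels, amid what is visible of it).
- tip_of(target, picture): "point" ([column, row] in pixels: a listed point, or the origin of a listed thing).
The state is a dict: "clock": time; "joint_pos": joint angles; "qvel": joint speeds; "tau": joint torques, N m; "tcp_pos": TCP position; "orientation": TCP orientation; "wrist_force": force on the tool from outside, world axes, zero at the start; "ft_torque": the same for the moment, N m; "finger_gap": finger opening in m; "grip_force": force on a finger pad.
Only numpy, scipy, OpenCV 4.12 (cv2) and the standard library are available. Lean on these libraries where they do the work, as an engineer would, in place of code of your own. Each camera call takes 0.05 s, during which the arm holds its last target. There are 200 camera calls.

## Working session

There is one attempt and no reset: what is moved stays moved. The work goes in short steps, Python scripts to look and compute and a tool call to move; the robot and the scene stay as the last step left them, time stands still between calls to the robot, and variables do not carry over. Pictures are saved under pics/ and viewed, at most 10 in all, crops included, and the job is handed in when it is done.

Besides the shell and the picture viewer there is one more tool, called after "Call:" by a JSON object that holds its "name" and its "arguments", one argument or row to a line. jog_arm: Moves the arm, as the interface text tells. Its arguments: {"type":"object","properties":{"moves":{"type":"array","items":{"type":"object","properties":{"fingers":{"type":"number"},"slide":{"type":"array","items":{"type":"number"}},"angular":{"type":"array","items":{"type":"number"}}}}},"squeeze":{"type":"number"}},"required":["moves"]}

```bash
mkdir -p pics; cat > h.py <<'E'
from workcell import *
import numpy as np, cv2
from scipy.spatial.transform import Rotation as R
def ray(pic,p):
    f=240/np.tan(np.radians(pic["fovy"])/2)
    T=np.array(pic["world_from_camera"])
    d=T[:3,:3]@np.array([(p[0]-pic["cx"])/f,(p[1]-pic["cy"])/f,1])
    return T[:3,3],d/np.linalg.norm(d)
def at_z(pic,p,z):
    o,d=ray(pic,p); return o+d*(z-o[2])/d[2]
def tri(rs):
    A=sum(np.eye(3)-np.outer(d,d) for o,d in rs); b=sum((np.eye(3)-np.outer(d,d))@o for o,d in rs)
    return np.linalg.solve(A,b)
def proj(pic,P):
    f=240/np.tan(np.radians(pic["fovy"])/2)
    T=np.array(pic["world_from_camera"]); c=T[:3,:3].T@(np.array(P)-T[:3,3])
    return c[:2]/c[2]*f+[pic["cx"],pic["cy"]]
def save(pic,n): cv2.imwrite("pics/"+n,pic["color"][:,:,::-1])
def tool(P):
    s=get_state(); r=R.from_quat(np.roll(s["orientation"],-1))
    return r.inv().apply(np.array(P)-s["tcp_pos"])*1000
E
python3 - <<'E'
from h import *
np.set_printoptions(precision=4,suppress=True)
s=get_state(); print({k:np.round(v,4) for k,v in s.items()})
P={n:read_camera(n) for n in("side","top")}
Z=dict(plunger_knob=.08,turn_axis=.036,unload_slot=.026,bush_top=.192,rod_head=.224)
for n,p in P.items():
    save(p,n+"0.png"); print(n,p["fovy"],p["cx"],p["cy"],np.array(p["world_from_camera"]))
for t,z in Z.items():
    rs=[]
    for n,p in P.items():
        r=tip_of(t,p)[:2]
        for q in r: print(t,n,np.round(q["point"],1),round(q["p"],2),at_z(p,q["point"],z))
        if r: rs.append(ray(p,r[0]["point"]))
    if len(rs)==2: print("  tri",tri(rs))
E
```

```text
{'clock': np.float64(0.0), 'joint_pos': array([1.1164, 0.314 , 0.045 , 1.3036, 0.    , 1.4312]), 'qvel': array([ 0.0004,  0.0008, -0.    ,  0.0002,  0.0012,  0.0014]), 'tau': array([  0.0015, -48.0623,  29.8534,   0.0191,  -0.0001,   0.    ]), 'tcp_pos': array([0.1778, 0.5463, 0.2414]), 'orientation': array([-0.0003,  0.1568,  0.9876, -0.0009]), 'wrist_force': array([-0.3215, -0.5599, -0.571 ]), 'ft_torque': array([-0.044 , -0.0304, -0.0313]), 'grip_force': np.float64(0.0), 'finger_gap': np.float64(0.0851)}
side 52.07001082740123 308.3780788807717 239.7328745135655 [[ 0.9986 -0.0422  0.031   0.4333]
 [-0.051  -0.6517  0.7567 -1.0477]
 [-0.0117 -0.7573 -0.653   1.0869]
 [ 0.      0.      0.      1.    ]]
top 42.35926816899226 324.0758762482829 238.14828826202265 [[ 0.0281 -0.9975  0.0642  0.3822]
 [-0.9995 -0.0291 -0.0144  0.0395]
 [ 0.0162 -0.0637 -0.9978  1.8104]
 [ 0.      0.      0.      1.    ]]
plunger_knob side [299.  266.6] 0.59 [ 0.4473 -0.0003  0.08  ]
plunger_knob top [332.6 257.2] 0.64 [ 0.4408 -0.0108  0.08  ]
  tri [ 0.4438 -0.0104  0.0896]
turn_axis side [304.7 252.9] 0.56 [0.4683 0.107  0.036 ]
turn_axis side [305.5 362.6] 0.19 [ 0.4515 -0.3065  0.036 ]
turn_axis top [293.2 240.8] 0.97 [0.4861 0.1022 0.036 ]
  tri [0.4769 0.1018 0.0414]
unload_slot side [337.7 276.2] 0.93 [0.5641 0.0064 0.026 ]
unload_slot side [307.8 203.1] 0.66 [0.492  0.3847 0.026 ]
unload_slot top [320.  214.5] 0.56 [0.5651 0.0275 0.026 ]
  tri [0.567  0.0274 0.0049]
bush_top side [306.  210.3] 0.8 [0.4756 0.1248 0.192 ]
bush_top top [288.8 240.5] 0.85 [0.4774 0.1082 0.192 ]
  tri [0.4758 0.1077 0.2052]
rod_head side [308.4 205.6] 0.72 [0.4822 0.1051 0.224 ]
rod_head top [288.7 237.1] 0.55 [0.4842 0.1074 0.224 ]
  tri [0.4833 0.1075 0.2223]
```

```bash
python3 - <<'E'
import cv2
a=cv2.imread("pics/side0.png")[130:330,200:440];b=cv2.imread("pics/top0.png")[140:340,190:430]
cv2.imwrite("pics/a.png",cv2.resize(a,None,fx=3,fy=3,interpolation=2)[:600]);cv2.imwrite("pics/b.png",cv2.resize(b,None,fx=3,fy=3,interpolation=2))
E
```

```text
(no output)
```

View pics/a.png

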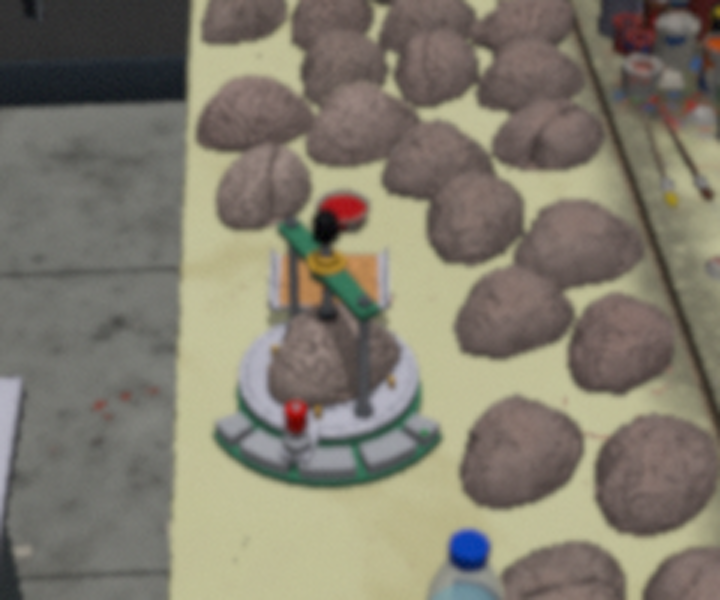

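View pics/b.png

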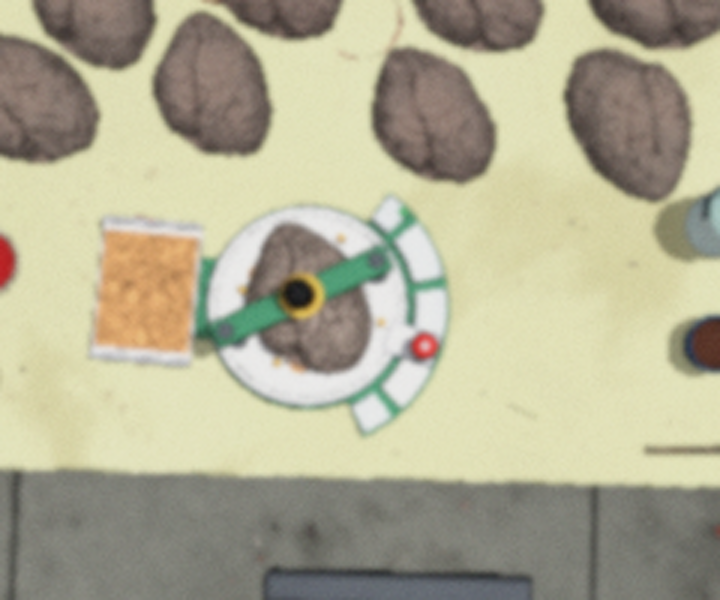

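View pics/top0.png

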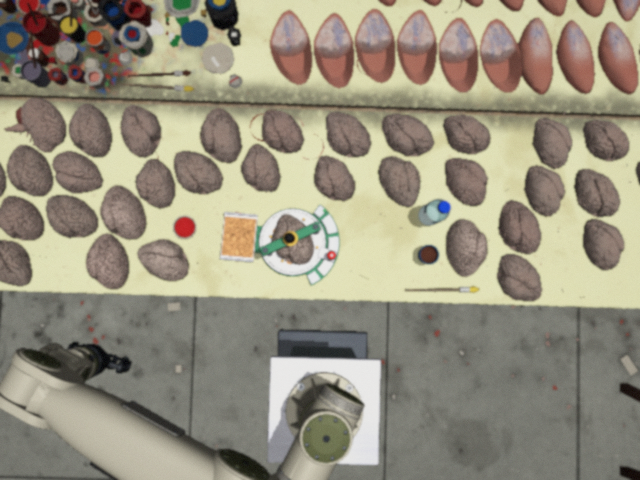

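Side crop: the red knob is at about (298,267) full-frame, the rod head at (308,205), and the green crossbar runs lower right to the near post. Top crop: the knob is at (331,255), the head and bush ring at about (290,238), the green dot is near (325,212), and the outfeed rest is on the left. Next I'll refine this by colour and fit the axis and angles.

```bash
cat >> h.py <<'E'
def blob(pic,lo,hi,roi,amin=5):
    x0,y0,x1,y1=roi
    hsv=cv2.cvtColor(np.ascontiguousarray(pic["color"][y0:y1,x0:x1]),cv2.COLOR_RGB2HSV)
    hsv[...,0]=(hsv[...,0].astype(int)+20)%180   # hue shifted by 20 so red is near 20
    m=cv2.inRange(hsv,np.array(lo),np.array(hi))
    n,l,st,c=cv2.connectedComponentsWithStats(m)
    return [(c[i]+[x0,y0],int(st[i,4]),st[i,:4]+[x0,y0,0,0]) for i in np.argsort(-st[1:,4])+1 if st[i,4]>=amin]
E
python3 - <<'E'
from h import *
np.set_printoptions(precision=4,suppress=True)
P={n:read_camera(n) for n in("side","top")}
rois=dict(side=(270,190,350,300),top=(240,190,345,290))
red=((10,130,90),(30,255,255)); yel=((32,130,110),(52,255,255)); 
for n,p in P.items():
    for nm,c in(("red",red),("yel",yel)): print(n,nm,[(b[0],b[1],b[2]) for b in blob(p,*c,rois[n])[:2]])
blk=((0,0,0),(200,255,60))
for n,r in(("side",(295,192,320,215)),("top",(278,225,302,250))): print(n,"blk",blob(P[n],*blk,r)[:2])
ks,kt=[blob(P[n],*red,rois[n])[0][0] for n in("side","top")]
print("knob tri",tri([ray(P["side"],ks),ray(P["top"],kt)]),at_z(P["top"],kt,.088),at_z(P["side"],ks,.082))
# disc rim: white ellipse
t=P["top"]; o=np.array(t["color"])
from itertools import product
E
```

```text
side red [(array([314.3596, 198.6629]), 89, array([307, 195,  15,   9])), (array([298.1887, 268.0189]), 53, array([295, 264,   8,  10]))]
side yel [(array([310.3434, 220.3182]), 198, array([300, 214,  25,  17]))]
top red [(array([330.9062, 255.0625]), 32, array([328, 252,   8,   7]))]
top yel [(array([245.8984, 237.4062]), 128, array([240, 227,  13,  26])), (array([292.1639, 238.9344]), 61, array([285, 232,  12,  14]))]
side blk [(array([308.2432, 205.973 ]), 74, array([305, 201,   9,  12]))]
top blk [(array([288.5738, 237.5246]), 61, array([284, 234,  10,   8]))]
knob tri [ 0.4656 -0.0003  0.3244] [ 0.4463 -0.0057  0.088 ] [0.5129 0.3334 0.082 ]
```

```bash
python3 - <<'E'
from h import *
from scipy.optimize import least_squares
np.set_printoptions(precision=4,suppress=True)
P={n:read_camera(n) for n in("side","top")}
S,T=P["side"],P["top"]
print("knob",tri([ray(S,(298.2,268)),ray(T,(330.9,255.06))]),"head",tri([ray(S,(308.24,205.97)),ray(T,(288.57,237.52))]))
for p in(S,T):
    print([(np.round(q["point"],1),round(q["p"],2)) for t in("rod_head","bush_top","turn_axis","unload_slot","plunger_knob","turntable_top") for q in tip_of(t,p)[:1]])
def pts(v):
    x,y,a=v[:3]; a2=a+np.pi/3
    c=lambda a,z:np.array([x+.118*np.cos(a),y+.118*np.sin(a),z])
    return dict(h=[x,y,.224],b=[x,y,.192],t=[x,y,.036],k=c(a,.080),kt=c(a,.086),u=c(a2,.026))
obs=[(S,"h",(308.24,205.97),1),(T,"h",(288.57,237.52),1),(S,"k",(298.2,268),1),(T,"kt",(330.9,255.06),1),(T,"t",(293.2,240.8),.5),(T,"b",(288.8,240.5),.4),(S,"u",(337.7,276.2),.4),(T,"u",(325.3,212),.0)]
f=lambda v:np.concatenate([w*(proj(p,pts(v)[k])-np.array(o)) for p,k,o,w in obs])
r=least_squares(f,[.48,.105,-1.9],loss="soft_l1"); print(r.x,np.degrees(r.x[2])); 
for (p,k,o,w) in obs: print("top" if p is T else "side",k,proj(p,pts(r.x)[k])-np.array(o))
print(pts(r.x))
def mark(p,n):
    im=np.ascontiguousarray(p["color"][:,:,::-1]); im=cv2.resize(im[170:300,240:350],None,fx=4,fy=4,interpolation=2)
    for k,q in pts(r.x).items():
        c=(proj(p,q)-[240,170])*4+1.5; cv2.circle(im,tuple(int(i) for i in c),3,(255,0,255),1)
    return im
cv2.imwrite("pics/m.png",cv2.resize(np.hstack([mark(S,"s"),mark(T,"t")]),(800,473)))
E
```

```text
knob [ 0.4457 -0.0059  0.0799] head [0.4826 0.1078 0.2206]
[(array([310.1, 207.6]), 0.56), (array([306.7, 209.7]), 0.6), (array([309.7, 250.2]), 0.98), (array([336.5, 273.1]), 0.92), (array([297.4, 269. ]), 0.6), (array([312.4, 253.4]), 0.97)]
[(array([288. , 236.6]), 0.59), (array([290.2, 237.6]), 0.76), (array([293.1, 238.6]), 0.64), (array([321.1, 214.9]), 0.67), (array([291.4, 240.5]), 0.62), (array([293.6, 239.2]), 0.73)]
[ 0.4827  0.1061 -1.8913] -108.36268874505974
side h [ 0.3434 -0.5932]
top h [0.6149 0.1727]
side k [ 0.2847 -0.0585]
top kt [0.0605 0.3077]
top t [-1.3922  1.12  ]
top b [ 0.8742 -2.0186]
side u [-1.3077 -2.6229]
top u [-2.0327  3.9635]
{'h': [np.float64(0.48274997171478773), np.float64(0.10610416789827677), 0.224], 'b': [np.float64(0.48274997171478773), np.float64(0.10610416789827677), 0.192], 't': [np.float64(0.48274997171478773), np.float64(0.10610416789827677), 0.036], 'k': array([ 0.4456, -0.0059,  0.08  ]), 'kt': array([ 0.4456, -0.0059,  0.086 ]), 'u': array([0.5612, 0.0179, 0.026 ])}
```

View pics/m.png

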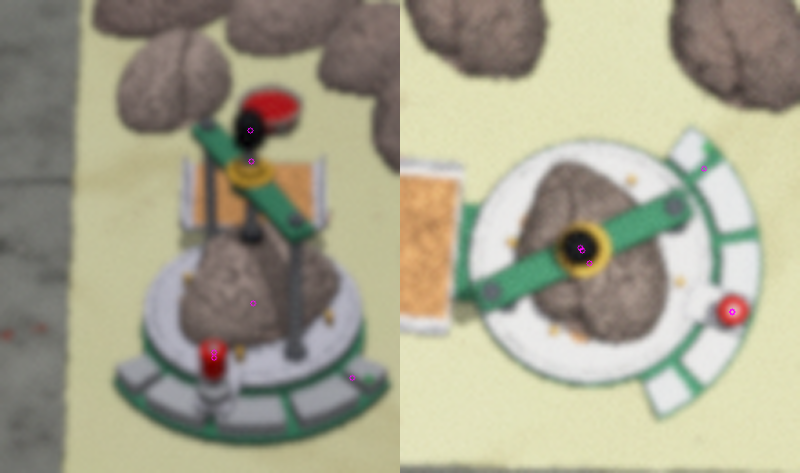

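Both overlays sit on the knob and the head, and the knob triangulates to z = 0.080 as it should. The axis is at about (0.483, 0.106) and the knob at an angle of about -108°. Now I'll work out the approach in tool axes.

```bash
python3 - <<'E'
from h import *
np.set_printoptions(precision=2,suppress=True)
s=get_state(); r=R.from_quat(np.roll(s["orientation"],-1)); print(r.as_matrix(), s["clock"])
y=r.as_matrix()[:,1]; print("yaw",np.degrees(np.arctan2(y[1],y[0])))
print(tool([.4456,-.0059,.35]), tool([.178,.547,.35]))
want=R.from_euler("z",-18.4,degrees=True)*R.from_matrix([[-1,0,0],[0,1,0],[0,0,-1]])*R.from_euler("z",-90,degrees=True)
for off in(0,180):
    w=R.from_euler("z",-18.4+off,degrees=True).as_matrix()
    M=np.column_stack([np.cross(w[:,0],[0,0,-1]),w[:,0],[0,0,-1]])
    print((r.inv()*R.from_matrix(M)).as_rotvec(degrees=True))
E
```

```text
[[-0.95  0.31  0.  ]
 [ 0.31  0.95  0.  ]
 [-0.    0.   -1.  ]] 1.4
yaw 71.96520131091808
[-425.52 -442.7  -107.73] [   0.11    0.19 -107.66]
[ 0.01 -0.01 90.37]
[  0.01   0.01 -89.63]
```

Call:
{"name": "jog_arm", "arguments": {
  "moves": [
    {"fingers": 0,"slide": [0,0,-40],"angular": [0,0,7]},
    {"slide": [0,0,-80],"angular": [0,0,14]},
    {"slide": [0,0,-108],"angular": [0,0,21]},
    {"slide": [-27,-28,-108],"angular": [0,0,28]},
    {"slide": [-55,-57,-108],"angular": [0,0,35]},
    {"slide": [-82,-86,-108],"angular": [0,0,42]},
    {"slide": [-109,-114,-108],"angular": [0,0,49]},
    {"slide": [-137,-143,-108],"angular": [0,0,56]},
    {"slide": [-164,-171,-108],"angular": [0,0,63]},
    {"slide": [-191,-200,-108],"angular": [0,0,70]}
  ]
}}

```text
schema error: expected keys fingers, slide, angular
```

```bash
cat > g.py <<'E'
from h import *
import sys
np.set_printoptions(precision=2,suppress=True)
x,y,z,yaw=map(float,sys.argv[1:5])
s=get_state(); r=R.from_quat(np.roll(s["orientation"],-1))
w=R.from_euler("z",yaw,degrees=True).as_matrix()
M=np.column_stack([np.cross(w[:,0],[0,0,-1]),w[:,0],[0,0,-1]])
print("t",s["clock"],"tcp",s["tcp_pos"]*1000,"slide",tool([x,y,z]),"ang",(r.inv()*R.from_matrix(M)).as_rotvec(degrees=True),"F",s["wrist_force"],"gap",s["finger_gap"]*1000,"q6",s["joint_pos"])
E
python3 g.py .4456 -.0059 .20 -18.4
```

```text
t 1.4 tcp [178.05 546.8  242.34] slide [-425.52 -442.72   42.27] ang [ 0.01 -0.01 90.37] F [-0.57  0.6   0.58] gap 85.68720522917486 q6 [1.12 0.31 0.05 1.3  0.   1.43]
```

Call:
{"name": "jog_arm", "arguments": {
  "moves": [
    {"fingers": 0,"slide": [0,0,-40],"angular": [0,0,7]},
    {"fingers": 0,"slide": [0,0,-80],"angular": [0,0,14]},
    {"fingers": 0,"slide": [0,0,-108],"angular": [0,0,21]},
    {"fingers": 0,"slide": [-27,-28,-108],"angular": [0,0,28]},
    {"fingers": 0,"slide": [-55,-57,-108],"angular": [0,0,35]},
    {"fingers": 0,"slide": [-82,-86,-108],"angular": [0,0,42]},
    {"fingers": 0,"slide": [-109,-114,-108],"angular": [0,0,49]},
    {"fingers": 0,"slide": [-137,-143,-108],"angular": [0,0,56]},
    {"fingers": 0,"slide": [-164,-171,-108],"angular": [0,0,63]},
    {"fingers": 0,"slide": [-191,-200,-108],"angular": [0,0,70]}
  ]
}}

```text
clock: 2.23
tcp_pos: [0.298, 0.2958, 0.3505]
orientation: [0.0, 0.697, 0.717, 0.0]
wrist_force: [1.0, -0.5, -0.3]
finger_gap: 0.0852
grip_force: 0.0
```

```bash
python3 g.py .4456 -.0059 .35 -18.4
```

```text
t 2.2333 tcp [298.04 295.85 350.48] slide [-305.89  138.77    0.45] ang [ 0.04 -0.04 20.06] F [ 1.04 -0.51 -0.27] gap 85.17028403852238 q6 [ 0.59 -0.   -0.07  1.5  -0.    2.13]
```

Call:
{"name": "jog_arm", "arguments": {
  "moves": [
    {"fingers": 0,"slide": [-34,15,0],"angular": [0,0,4]},
    {"fingers": 0,"slide": [-68,31,0],"angular": [0,0,8]},
    {"fingers": 0,"slide": [-102,46,0],"angular": [0,0,12]},
    {"fingers": 0,"slide": [-136,62,0],"angular": [0,0,16]},
    {"fingers": 0,"slide": [-170,77,0],"angular": [0,0,20]},
    {"fingers": 0,"slide": [-204,92,0],"angular": [0,0,20]},
    {"fingers": 0,"slide": [-238,108,0],"angular": [0,0,20]},
    {"fingers": 0,"slide": [-272,123,0],"angular": [0,0,20]},
    {"fingers": 0,"slide": [-306,139,0],"angular": [0,0,20]},
    {"fingers": 0,"slide": [-306,139,0],"angular": [0,0,20]}
  ]
}}

```text
clock: 3.07
tcp_pos: [0.4499, -0.0087, 0.3495]
orientation: [0.001, 0.811, 0.585, -0.0]
wrist_force: [1.0, -0.5, 0.4]
finger_gap: 0.0857
grip_force: 0.0
```

```bash
python3 g.py .4456 -.0059 .074 -18.4
```

```text
t 3.0667 tcp [449.85  -8.73 349.53] slide [  1.77  -5.37 275.52] ang [ 0.09  0.09 -0.  ] F [ 0.95 -0.46  0.41] gap 85.68489703781646 q6 [-0.2   0.06 -0.01  1.5  -0.    1.69]
```

Call:
{"name": "jog_arm", "arguments": {
  "moves": [
    {"fingers": 0,"slide": [2,-5,35],"angular": [0,0,0]},
    {"fingers": 0,"slide": [2,-5,70],"angular": [0,0,0]},
    {"fingers": 0,"slide": [2,-5,105],"angular": [0,0,0]},
    {"fingers": 0,"slide": [2,-5,140],"angular": [0,0,0]},
    {"fingers": 0,"slide": [2,-5,175],"angular": [0,0,0]},
    {"fingers": 0,"slide": [2,-5,205],"angular": [0,0,0]},
    {"fingers": 0,"slide": [2,-5,225],"angular": [0,0,0]},
    {"fingers": 0,"slide": [2,-5,235],"angular": [0,0,0]},
    {"fingers": 0,"slide": [2,-5,235],"angular": [0,0,0]}
  ]
}}

```text
clock: 3.82
tcp_pos: [0.4408, 0.0006, 0.1129]
orientation: [-0.002, 0.809, 0.588, -0.002]
wrist_force: [0.2, 0.1, 0.0]
finger_gap: 0.0853
grip_force: 0.0
```

```bash
python3 g.py .4456 -.0059 .074 -18.4; python3 - <<'E'
from h import *
p=read_camera("side"); t=read_camera("top")
cv2.imwrite("pics/c.png",np.hstack([cv2.resize(np.ascontiguousarray(q["color"][y:y+130,240:340,::-1]),(400,520),interpolation=2) for q,y in((p,180),(t,180))]))
E
```

```text
t 3.8167 tcp [440.76   0.58 112.89] slide [-4.65  6.8  38.85] ang [-0.29  0.03  0.37] F [0.25 0.09 0.04] gap 85.34790991122118 q6 [-0.18  0.15 -0.5   0.93  0.    1.7 ]
```

View pics/c.png

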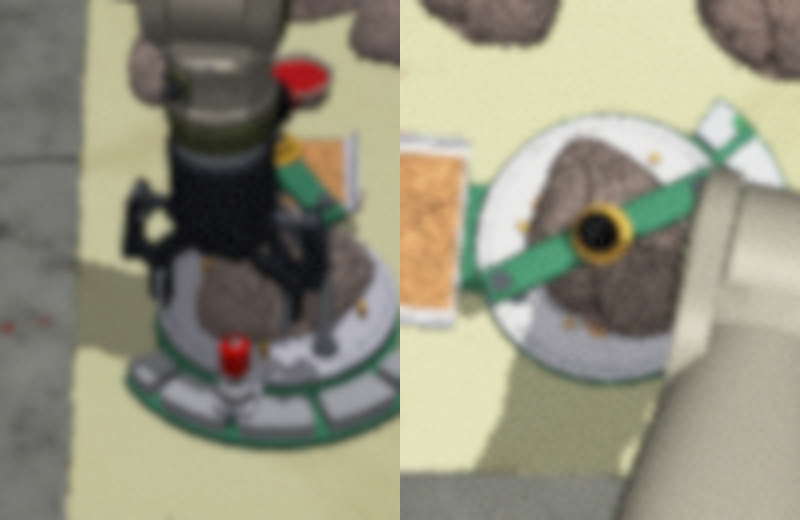

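Call:
{"name": "jog_arm", "arguments": {
  "moves": [
    {"fingers": 0,"slide": [0,0,0],"angular": [0,0,0]},
    {"fingers": 0,"slide": [0,0,0],"angular": [0,0,0]},
    {"fingers": 0,"slide": [0,0,0],"angular": [0,0,0]}
  ]
}}

```text
clock: 4.17
tcp_pos: [0.4439, -0.0002, 0.1164]
orientation: [0.001, 0.809, 0.588, 0.001]
wrist_force: [0.8, -1.2, 0.3]
finger_gap: 0.0852
grip_force: 0.0
```

```bash
python3 g.py .4456 -.0059 .074 -18.4
```

```text
t 4.1667 tcp [443.88  -0.21 116.36] slide [-4.9   3.3  42.37] ang [ 0.12 -0.02  0.37] F [ 0.83 -1.17  0.29] gap 85.22092921542809 q6 [-0.18  0.14 -0.5   0.93  0.    1.7 ]
```

Call:
{"name": "jog_arm", "arguments": {
  "moves": [
    {"fingers": 0,"slide": [-3,2,15],"angular": [0,0,0]},
    {"fingers": 0,"slide": [-5,3,30],"angular": [0,0,0]},
    {"fingers": 0,"slide": [-5,3,42],"angular": [0,0,0]},
    {"fingers": 0,"slide": [-5,3,42],"angular": [0,0,0]},
    {"fingers": 0,"slide": [-5,3,42],"angular": [0,0,0]},
    {"fingers": 0,"slide": [-5,3,42],"angular": [0,0,0]}
  ]
}}

```text
clock: 4.67
tcp_pos: [0.445, -0.0059, 0.0742]
orientation: [0.0, 0.809, 0.588, 0.0]
wrist_force: [0.4, 0.0, 0.4]
finger_gap: 0.0854
grip_force: 0.0
```

```bash
python3 g.py .4456 -.0059 .074 -18.4
```

```text
t 4.6667 tcp [444.97  -5.89  74.16] slide [0.19 0.6  0.16] ang [ 0.07 -0.02  0.36] F [0.45 0.04 0.39] gap 85.41796762622613 q6 [-0.19  0.19 -0.56  0.82  0.    1.69]
```

Call:
{"name": "jog_arm", "arguments": {
  "moves": [
    {"fingers": 1,"slide": [0,0,0],"angular": [0,0,0]},
    {"fingers": 1,"slide": [0,0,0],"angular": [0,0,0]},
    {"fingers": 1,"slide": [0,0,0],"angular": [0,0,0]},
    {"fingers": 1,"slide": [0,0,0],"angular": [0,0,0]},
    {"fingers": 1,"slide": [0,0,0],"angular": [0,0,0]},
    {"fingers": 1,"slide": [0,0,0],"angular": [0,0,0]},
    {"fingers": 1,"slide": [0,0,0],"angular": [0,0,0]},
    {"fingers": 1,"slide": [0,0,0],"angular": [0,0,0]}
  ],
  "squeeze": 40
}}

```text
clock: 5.33
tcp_pos: [0.4449, -0.006, 0.0738]
orientation: [0.001, 0.809, 0.588, 0.0]
wrist_force: [-0.1, -0.2, 5.1]
finger_gap: 0.024
grip_force: 39.3
```

```bash
python3 g.py .4456 -.0059 .074 -18.4
```

```text
t 5.3333 tcp [444.94  -5.99  73.81] slide [ 0.29  0.6  -0.19] ang [ 0.08 -0.01  0.36] F [-0.14 -0.22  5.12] gap 23.971057765534113 q6 [-0.19  0.19 -0.56  0.82 -0.    1.69]
```

Call:
{"name": "jog_arm", "arguments": {
  "moves": [
    {"fingers": 1,"slide": [0,0,-5],"angular": [0,0,0]},
    {"fingers": 1,"slide": [0,0,-10],"angular": [0,0,0]},
    {"fingers": 1,"slide": [0,0,-15.5],"angular": [0,0,0]},
    {"fingers": 1,"slide": [0,0,-15.5],"angular": [0,0,0]},
    {"fingers": 1,"slide": [0,0,-15.5],"angular": [0,0,0]},
    {"fingers": 1,"slide": [0,0,-15.5],"angular": [0,0,0]}
  ]
}}

```text
clock: 5.83
tcp_pos: [0.444, -0.0057, 0.0885]
orientation: [-0.0, 0.809, 0.587, -0.0]
wrist_force: [2.6, 0.0, -8.2]
finger_gap: 0.0234
grip_force: 39.8
```

```bash
cat > arc.py <<'E'
from h import *
np.set_printoptions(precision=1,suppress=True)
import sys
ax=np.array([float(sys.argv[1]),float(sys.argv[2])])/1000; step,n=float(sys.argv[3]),int(sys.argv[4])
s=get_state(); p=s["tcp_pos"]; v=p[:2]-ax
print("t",s["clock"],"tcp",p*1000,"r",np.linalg.norm(v)*1000,"ang",np.degrees(np.arctan2(v[1],v[0])),"F",s["wrist_force"],"M",s["ft_torque"],"gap",s["finger_gap"]*1e3,s["grip_force"])
for i in range(1,n+1):
    w=R.from_euler("z",step*i,degrees=True).as_matrix()[:2,:2]@(v*.118/np.linalg.norm(v) if len(sys.argv)>5 else v)+ax
    print(tool([*w,p[2]]),-step*i)
E
python3 arc.py 482.7 106.1 3 10; python3 - <<'E'
from h import *
p=read_camera("side"); print([b[0] for b in blob(p,(10,130,90),(30,255,255),(270,230,350,300))], [np.round(q["point"],1) for q in tip_of("plunger_knob",p)[:1]])
E
```

```text
t 5.8333 tcp [444.   -5.7  88.5] r 118.32831349879335 ang -109.06933202871977 F [ 2.6  0.  -8.2] M [-0.  -0.7 -0.2] gap 23.376644258712233 39.801966547966
[ 0.1  6.2 -0. ] -3.0
[ 0.4 12.4 -0. ] -6.0
[ 1.1 18.5 -0. ] -9.0
[ 2.1 24.6 -0. ] -12.0
[ 3.5 30.7 -0. ] -15.0
[ 5.1 36.7 -0. ] -18.0
[ 7.1 42.5 -0. ] -21.0
[ 9.4 48.3 -0. ] -24.0
[11.9 53.9 -0. ] -27.0
[14.8 59.4 -0. ] -30.0
[array([297.45833333, 262.91666667])] [array([309.3, 249.9])]
```

Call:
{"name": "jog_arm", "arguments": {
  "moves": [
    {"fingers": 1,"slide": [0,0,-1],"angular": [0,0,0]},
    {"fingers": 1,"slide": [0.1,6.2,-1],"angular": [0,0,-3]},
    {"fingers": 1,"slide": [0.4,12.4,-1],"angular": [0,0,-6]},
    {"fingers": 1,"slide": [1.1,18.5,-1],"angular": [0,0,-9]},
    {"fingers": 1,"slide": [2.1,24.6,-1],"angular": [0,0,-12]},
    {"fingers": 1,"slide": [3.5,30.7,-1],"angular": [0,0,-15]},
    {"fingers": 1,"slide": [5.1,36.7,-1],"angular": [0,0,-18]},
    {"fingers": 1,"slide": [7.1,42.5,-1],"angular": [0,0,-21]},
    {"fingers": 1,"slide": [7.1,42.5,-1],"angular": [0,0,-21]},
    {"fingers": 1,"slide": [7.1,42.5,-1],"angular": [0,0,-21]}
  ]
}}

```text
clock: 6.77
tcp_pos: [0.4866, -0.0122, 0.0894]
orientation: [-0.0, 0.689, 0.725, -0.0]
wrist_force: [3.0, -0.2, -9.3]
finger_gap: 0.0237
grip_force: 40.1
```

```bash
python3 arc.py 482.7 106.1 3 10
```

```text
t 6.7667 tcp [486.6 -12.2  89.4] r 118.34893799533312 ang -88.0911311610145 F [ 3.  -0.2 -9.3] M [-0.1 -0.7 -0.2] gap 23.735152827510625 40.094053745269775
[ 0.1  6.2 -0. ] -3.0
[ 0.4 12.4 -0. ] -6.0
[ 1.1 18.5 -0. ] -9.0
[ 2.2 24.6 -0. ] -12.0
[ 3.5 30.7 -0. ] -15.0
[ 5.2 36.7 -0. ] -18.0
[ 7.1 42.5 -0. ] -21.0
[ 9.4 48.3 -0. ] -24.0
[12.  53.9 -0. ] -27.0
[14.8 59.4 -0.1] -30.0
```

Call:
{"name": "jog_arm", "arguments": {
  "moves": [
    {"fingers": 1,"slide": [0.1,6.2,0],"angular": [0,0,-3]},
    {"fingers": 1,"slide": [0.4,12.4,0],"angular": [0,0,-6]},
    {"fingers": 1,"slide": [1.1,18.5,0],"angular": [0,0,-9]},
    {"fingers": 1,"slide": [2.2,24.6,0],"angular": [0,0,-12]},
    {"fingers": 1,"slide": [3.5,30.7,0],"angular": [0,0,-15]},
    {"fingers": 1,"slide": [5.2,36.7,0],"angular": [0,0,-18]},
    {"fingers": 1,"slide": [7.1,42.5,0],"angular": [0,0,-21]},
    {"fingers": 1,"slide": [9.4,48.3,0],"angular": [0,0,-24]},
    {"fingers": 1,"slide": [9.4,48.3,0],"angular": [0,0,-24]},
    {"fingers": 1,"slide": [9.4,48.3,0],"angular": [0,0,-24]}
  ]
}}

```text
clock: 7.6
tcp_pos: [0.5344, -0.0004, 0.0896]
orientation: [-0.0, 0.524, 0.852, -0.0]
wrist_force: [3.1, -1.4, -9.0]
finger_gap: 0.0238
grip_force: 40.3
```

```bash
python3 arc.py 482.7 106.1 3 6; python3 - <<'E'
from h import *
p=read_camera("side"); t=read_camera("top")
print([b[0] for b in blob(p,(10,130,90),(30,255,255),(280,240,350,300))])
for q in(p,t): print([(np.round(x["point"],1),round(x["p"],2)) for k in("plunger_knob","unload_slot") for x in tip_of(k,q)[:2]])
cv2.imwrite("pics/d.png",np.hstack([cv2.resize(np.ascontiguousarray(q["color"][y:y+130,250:350,::-1]),(400,520),interpolation=2) for q,y in((p,180),(t,180))]))
E
```

```text
t 7.6 tcp [534.4  -0.4  89.6] r 118.3573536353614 ang -64.10435302357268 F [ 3.1 -1.4 -9. ] M [-0.1 -0.7 -0.2] gap 23.770496937920814 40.28672933578491
[ 0.1  6.2 -0. ] -3.0
[ 0.4 12.4 -0. ] -6.0
[ 1.1 18.5 -0. ] -9.0
[ 2.2 24.6 -0. ] -12.0
[ 3.5 30.7 -0. ] -15.0
[ 5.2 36.7 -0. ] -18.0
[array([329.57142857, 260.42857143])]
[(array([329.3, 263.6]), 0.66), (array([334.8, 275.1]), 0.93)]
[]
```

View pics/d.png

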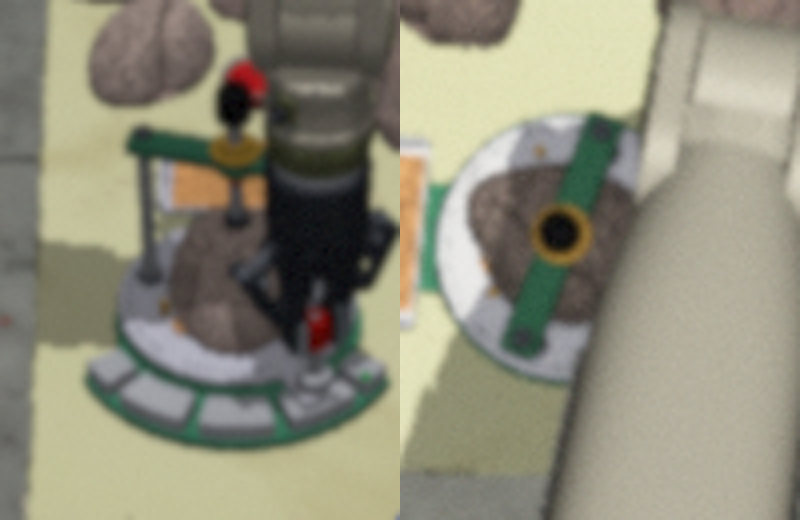

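Call:
{"name": "jog_arm", "arguments": {
  "moves": [
    {"fingers": 1,"slide": [0.1,6.2,0],"angular": [0,0,-3]},
    {"fingers": 1,"slide": [0.4,12.4,0],"angular": [0,0,-6]},
    {"fingers": 1,"slide": [1.1,18.5,0],"angular": [0,0,-9]},
    {"fingers": 1,"slide": [2.2,24.6,0],"angular": [0,0,-12]},
    {"fingers": 1,"slide": [3.5,30.7,0],"angular": [0,0,-15]},
    {"fingers": 1,"slide": [3.5,30.7,0],"angular": [0,0,-15]},
    {"fingers": 1,"slide": [3.5,30.7,0],"angular": [0,0,-15]},
    {"fingers": 1,"slide": [3.5,30.7,0],"angular": [0,0,-15]}
  ]
}}

```text
clock: 8.57
tcp_pos: [0.5603, 0.0167, 0.0897]
orientation: [-0.0, 0.408, 0.913, 0.0]
wrist_force: [3.4, -0.1, -8.2]
finger_gap: 0.0239
grip_force: 40.4
```

```bash
python3 arc.py 482.7 106.1 1 2;python3 - <<'E'
from h import *
p=read_camera("side")
b=blob(p,(10,130,90),(30,255,255),(280,240,350,300));print(b)
s=get_state()["tcp_pos"]; 
print("expected knob px",proj(p,s+[0,0,.006]),[(np.round(x["point"],1),round(x["p"],2)) for k in("plunger_knob","unload_slot") for x in tip_of(k,p)[:2]])
a=np.radians(-48.4); print(proj(p,[.4827+.118*np.cos(a),.1061+.118*np.sin(a),.026]))
E
```

```text
t 8.5667 tcp [560.3  16.7  89.7] r 118.3646175083962 ang -49.066704740777496 F [ 3.4 -0.1 -8.2] M [ 0.  -0.7 -0.2] gap 23.85899658412754 40.44713616371155
[-0.   2.1  0. ] -1.0
[0.  4.1 0. ] -2.0
[(array([338.33333333, 255.55555556]), 9, array([337, 254,   3,   4]))]
expected knob px [336.73416351 257.11842783] [(array([333.5, 256.2]), 0.41), (array([335.1, 273.7]), 0.89), (array([349.3, 363.3]), 0.49)]
[336.35904073 273.59139114]
```

Aligned as expected. Now I'll lower it gently to check that the nose enters the slot.

Call:
{"name": "jog_arm", "arguments": {
  "moves": [
    {"fingers": 1,"slide": [0,0,2],"angular": [0,0,0]},
    {"fingers": 1,"slide": [0,0,4],"angular": [0,0,0]},
    {"fingers": 1,"slide": [0,0,6],"angular": [0,0,0]},
    {"fingers": 1,"slide": [0,0,7],"angular": [0,0,0]},
    {"fingers": 1,"slide": [0,0,7],"angular": [0,0,0]},
    {"fingers": 1,"slide": [0,0,7],"angular": [0,0,0]}
  ]
}}

```text
clock: 9.22
tcp_pos: [0.5603, 0.0167, 0.0827]
orientation: [-0.0, 0.407, 0.913, -0.0]
wrist_force: [1.3, 0.2, -8.1]
finger_gap: 0.0239
grip_force: 40.6
```

Call:
{"name": "jog_arm", "arguments": {
  "moves": [
    {"fingers": 1,"slide": [0,0,3],"angular": [0,0,0]},
    {"fingers": 1,"slide": [0,0,6],"angular": [0,0,0]},
    {"fingers": 1,"slide": [0,0,8],"angular": [0,0,0]},
    {"fingers": 1,"slide": [0,0,8],"angular": [0,0,0]},
    {"fingers": 1,"slide": [0,0,8],"angular": [0,0,0]}
  ]
}}

```text
clock: 9.63
tcp_pos: [0.5605, 0.0169, 0.0746]
orientation: [-0.0, 0.407, 0.913, 0.0]
wrist_force: [2.6, 2.8, -7.3]
finger_gap: 0.0236
grip_force: 40.7
```

Call:
{"name": "jog_arm", "arguments": {
  "moves": [
    {"fingers": 0,"slide": [0,0,0],"angular": [0,0,0]},
    {"fingers": 0,"slide": [0,0,0],"angular": [0,0,0]},
    {"fingers": 0,"slide": [0,0,0],"angular": [0,0,0]},
    {"fingers": 0,"slide": [0,0,0],"angular": [0,0,0]},
    {"fingers": 0,"slide": [0,0,0],"angular": [0,0,0]},
    {"fingers": 0,"slide": [0,0,0],"angular": [0,0,0]},
    {"fingers": 0,"slide": [0,0,0],"angular": [0,0,0]},
    {"fingers": 0,"slide": [0,0,0],"angular": [0,0,0]}
  ]
}}

```text
clock: 10.3
tcp_pos: [0.5604, 0.0167, 0.0748]
orientation: [0.0, 0.407, 0.913, 0.0]
wrist_force: [-1.0, -0.6, -0.2]
finger_gap: 0.0853
grip_force: 0.0
```

```bash
python3 g.py .5605 .0169 .35 41;python3 - <<'E'
from h import *
p=read_camera("side")
print(blob(p,(10,130,90),(30,255,255),(280,240,350,300)),proj(p,[.5605,.0169,.08]))
print(proj(p,[.5605,.0169,.092]))
E
```

```text
t 10.3 tcp [560.44  16.7   74.84] slide [   0.11    0.2  -275.16] ang [ 0.   -0.    0.96] F [-0.96 -0.57 -0.16] gap 85.3370378417872 q6 [-0.11  0.39 -0.27  0.91  0.    0.73]
[(array([336.5, 260. ]), 26, array([334, 258,   6,   5]))] [336.66929319 260.94488211]
[336.77403467 257.9991979 ]
```

Call:
{"name": "jog_arm", "arguments": {
  "moves": [
    {"fingers": 0,"slide": [0,0,-35],"angular": [0,0,0]},
    {"fingers": 0,"slide": [0,0,-70],"angular": [0,0,0]},
    {"fingers": 0,"slide": [0,0,-105],"angular": [0,0,0]},
    {"fingers": 0,"slide": [0,0,-140],"angular": [0,0,0]},
    {"fingers": 0,"slide": [0,0,-175],"angular": [0,0,0]},
    {"fingers": 0,"slide": [0,0,-210],"angular": [0,0,0]},
    {"fingers": 0,"slide": [0,0,-240],"angular": [0,0,0]},
    {"fingers": 0,"slide": [0,0,-240],"angular": [0,0,0]},
    {"fingers": 0,"slide": [0,0,-240],"angular": [0,0,0]}
  ]
}}

```text
clock: 11.1
tcp_pos: [0.5615, 0.0166, 0.3169]
orientation: [0.002, 0.407, 0.913, 0.001]
wrist_force: [0.2, -0.8, -0.6]
finger_gap: 0.0852
grip_force: 0.0
```

```bash
python3 g.py .4827 .1065 .317 41;python3 - <<'E'
from h import *
p=read_camera("side"); t=read_camera("top")
blk=((0,0,0),(200,255,60)); yel=((32,130,110),(52,255,255))
for n,q,r,r2 in(("side",p,(295,190,320,215),(290,205,330,235)),("top",t,(278,222,302,250),(275,222,305,255))): print(n,blob(q,*blk,r)[:2],blob(q,*yel,r2)[:1])
print(blob(p,(10,130,90),(30,255,255),(280,240,350,300)))
cv2.imwrite("pics/e.png",np.hstack([cv2.resize(np.ascontiguousarray(q["color"][y:y+130,250:350,::-1]),(400,520),interpolation=2) for q,y in((p,180),(t,180))]))
E
```

```text
t 11.1 tcp [561.54  16.57 316.92] slide [119.58   1.51  -0.49] ang [0.18 0.2  0.96] F [ 0.24 -0.78 -0.57] gap 85.20211305144062 q6 [-0.11  0.28  0.18  1.47  0.    0.72]
side [(array([308.15277778, 205.93055556]), 72, array([305, 201,   8,  12]))] [(array([317.6625, 226.475 ]), 80, array([311, 224,  14,   6]))]
top [(array([288.64705882, 237.25490196]), 51, array([285, 233,   8,  10]))] [(array([285.3125, 241.875 ]), 16, array([283, 239,   6,   6]))]
[(array([336.35849057, 261.37735849]), 53, array([333, 257,   8,  10]))]
```

View pics/e.png

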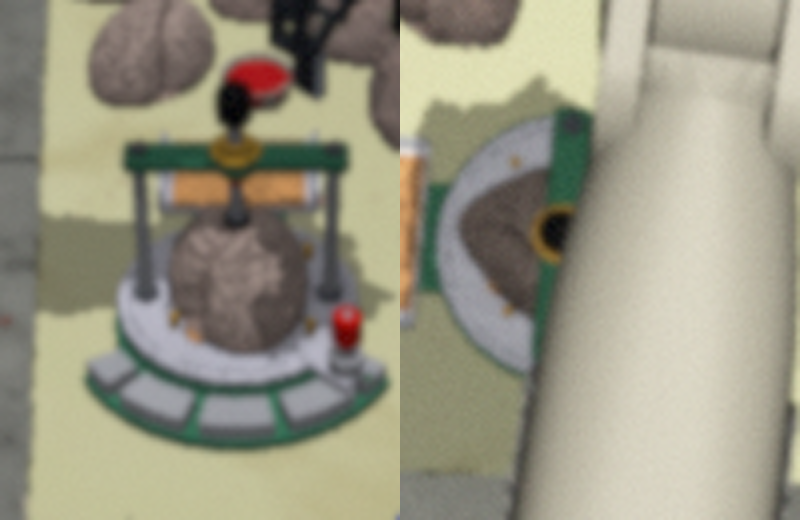

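The bridge now lies along x and opens towards the rest. The knob is home at (336,261) in the side view, and the rod head is unchanged at (308,206) in side and (288.6,237.4) in top.

Call:
{"name": "jog_arm", "arguments": {
  "moves": [
    {"fingers": 0,"slide": [30,0,0],"angular": [0,0,0]},
    {"fingers": 0,"slide": [60,1,0],"angular": [0,0,0]},
    {"fingers": 0,"slide": [90,1,0],"angular": [0,0,0]},
    {"fingers": 0,"slide": [119,1.5,0],"angular": [0,0,0]},
    {"fingers": 0,"slide": [119,1.5,0],"angular": [0,0,0]},
    {"fingers": 0,"slide": [119,1.5,0],"angular": [0,0,0]},
    {"fingers": 0,"slide": [119,1.5,25],"angular": [0,0,0]},
    {"fingers": 0,"slide": [119,1.5,50],"angular": [0,0,0]},
    {"fingers": 0,"slide": [119,1.5,50],"angular": [0,0,0]},
    {"fingers": 0,"slide": [119,1.5,50],"angular": [0,0,0]}
  ]
}}

```text
clock: 12.03
tcp_pos: [0.4812, 0.1054, 0.263]
orientation: [-0.002, 0.408, 0.913, -0.001]
wrist_force: [-0.0, -0.1, 0.3]
finger_gap: 0.0854
grip_force: 0.0
```

```bash
python3 g.py .4827 .1068 .217 40
```

```text
t 12.0333 tcp [481.16 105.42 262.98] slide [-0.14  2.24 45.98] ang [-0.22 -0.16  1.9 ] F [-0.02 -0.1   0.28] gap 85.41715227501388 q6 [ 0.05  0.15 -0.11  1.31 -0.    0.89]
```

Call:
{"name": "jog_arm", "arguments": {
  "moves": [
    {"fingers": 0,"slide": [0,1,15],"angular": [0,0,0]},
    {"fingers": 0,"slide": [0,1,30],"angular": [0,0,0]},
    {"fingers": 0,"slide": [0,1,46],"angular": [0,0,0]},
    {"fingers": 0,"slide": [0,1,46],"angular": [0,0,0]},
    {"fingers": 0,"slide": [0,1,46],"angular": [0,0,0]},
    {"fingers": 0,"slide": [0,1,46],"angular": [0,0,0]},
    {"fingers": 0,"slide": [0,1,46],"angular": [0,0,0]}
  ]
}}

```text
clock: 12.62
tcp_pos: [0.4838, 0.1067, 0.2204]
orientation: [0.001, 0.407, 0.913, 0.001]
wrist_force: [-0.1, 0.1, 0.5]
finger_gap: 0.0855
grip_force: 0.0
```

```bash
python3 g.py .4827 .1068 .217 40; python3 - <<'E'
from h import *
p=read_camera("side"); t=read_camera("top"); s=get_state()["tcp_pos"]
print("proj tcp+7",proj(p,s+[0,0,.007]),proj(t,s+[0,0,.02]),blob(p,(0,0,0),(200,255,60),(295,190,320,215))[:2])
E
```

```text
t 12.6167 tcp [483.83 106.74 220.37] slide [ 0.8  -0.81  3.36] ang [0.11 0.08 1.95] F [-0.13  0.12  0.55] gap 85.52666155312654 q6 [ 0.05  0.17 -0.2   1.2   0.    0.89]
proj tcp+7 [308.82241342 204.39831029] [288.65944955 236.97553026] [(array([298.54961832, 198.21374046]), 131, array([295, 190,  14,  22])), (array([308.15277778, 205.93055556]), 72, array([305, 201,   8,  12]))]
```

Call:
{"name": "jog_arm", "arguments": {
  "moves": [
    {"fingers": 0,"slide": [1,-1,3],"angular": [0,0,0]},
    {"fingers": 0.3,"slide": [1,-1,3],"angular": [0,0,0]},
    {"fingers": 0.5,"slide": [1,-1,3],"angular": [0,0,0]},
    {"fingers": 0.55,"slide": [1,-1,3],"angular": [0,0,0]},
    {"fingers": 0.6,"slide": [1,-1,3],"angular": [0,0,0]},
    {"fingers": 0.6,"slide": [1,-1,3],"angular": [0,0,0]},
    {"fingers": 0.6,"slide": [1,-1,3],"angular": [0,0,0]}
  ],
  "squeeze": 20
}}

```text
clock: 13.3
tcp_pos: [0.4813, 0.1069, 0.2158]
orientation: [-0.0, 0.407, 0.913, 0.0]
wrist_force: [0.0, 0.5, 0.6]
finger_gap: 0.0338
grip_force: 0.0
```

Call:
{"name": "jog_arm", "arguments": {
  "moves": [
    {"fingers": 0.63,"slide": [0,0,0],"angular": [0,0,0]},
    {"fingers": 0.65,"slide": [0,0,0],"angular": [0,0,0]},
    {"fingers": 0.67,"slide": [0,0,0],"angular": [0,0,0]},
    {"fingers": 0.7,"slide": [0,0,0],"angular": [0,0,0]},
    {"fingers": 0.7,"slide": [0,0,0],"angular": [0,0,0]},
    {"fingers": 0.7,"slide": [0,0,0],"angular": [0,0,0]},
    {"fingers": 0.7,"slide": [0,0,0],"angular": [0,0,0]},
    {"fingers": 0.7,"slide": [0,0,0],"angular": [0,0,0]}
  ]
}}

```text
clock: 13.97
tcp_pos: [0.4814, 0.1069, 0.2158]
orientation: [0.0, 0.407, 0.913, 0.0]
wrist_force: [-0.7, -0.1, 1.6]
finger_gap: 0.0279
grip_force: 20.7
```

```bash
cat > f.py <<'E'
from h import *
np.set_printoptions(precision=2,suppress=True)
s=get_state(); r=R.from_quat(np.roll(s["orientation"],-1))
print(s["clock"],s["tcp_pos"]*1e3,"F world",s["wrist_force"],"F tool",r.inv().apply(s["wrist_force"]),"M tool",r.inv().apply(s["ft_torque"]),s["finger_gap"]*1e3,s["grip_force"], "tilt deg",np.degrees(np.arccos(-r.as_matrix()[2,2])))
E
python3 f.py
```

```text
13.9667 [481.38 106.92 215.85] F world [-0.73 -0.14  1.63] F tool [ 0.39 -0.63 -1.63] M tool [-0.03  0.01 -0.01] 27.901238527367422 20.669714212417603 tilt deg 0.011128915753133036
```

Call:
{"name": "jog_arm", "arguments": {
  "moves": [
    {"fingers": 1,"slide": [0,0,0],"angular": [0,0,0]},
    {"fingers": 1,"slide": [0,0,0],"angular": [0,0,0]},
    {"fingers": 1,"slide": [0,0,-2],"angular": [0,0,0]},
    {"fingers": 1,"slide": [0,0,-4],"angular": [0,0,0]},
    {"fingers": 1,"slide": [0,0,-6],"angular": [0,0,0]},
    {"fingers": 1,"slide": [0,0,-8],"angular": [0,0,0]},
    {"fingers": 1,"slide": [0,0,-8],"angular": [0,0,0]},
    {"fingers": 1,"slide": [0,0,-8],"angular": [0,0,0]}
  ],
  "squeeze": 30
}}

```text
clock: 14.63
tcp_pos: [0.4812, 0.1069, 0.2238]
orientation: [-0.0, 0.407, 0.913, -0.0]
wrist_force: [0.4, 0.3, -3.5]
finger_gap: 0.0271
grip_force: 29.8
```

```bash
python3 f.py
```

```text
14.6333 [481.15 106.92 223.81] F world [ 0.39  0.32 -3.47] F tool [-0.02  0.51  3.47] M tool [-0.03  0.   -0.08] 27.13586051011335 29.757635593414307 tilt deg 0.01905751239101615
```

Call:
{"name": "jog_arm", "arguments": {
  "moves": [
    {"fingers": 1,"slide": [0,0,-3],"angular": [0,0,0]},
    {"fingers": 1,"slide": [0,0,-6],"angular": [0,0,0]},
    {"fingers": 1,"slide": [0,0,-9],"angular": [0,0,0]},
    {"fingers": 1,"slide": [0,0,-12],"angular": [0,0,0]},
    {"fingers": 1,"slide": [0,0,-15],"angular": [0,0,0]},
    {"fingers": 1,"slide": [0,0,-18],"angular": [0,0,0]},
    {"fingers": 1,"slide": [0,0,-18],"angular": [0,0,0]},
    {"fingers": 1,"slide": [0,0,-18],"angular": [0,0,0]},
    {"fingers": 1,"slide": [0,0,-18],"angular": [0,0,0]},
    {"fingers": 1,"slide": [0,0,-18],"angular": [0,0,0]}
  ]
}}

```text
clock: 15.47
tcp_pos: [0.4812, 0.1069, 0.2416]
orientation: [-0.0, 0.407, 0.913, -0.0]
wrist_force: [-0.8, 0.1, -3.2]
finger_gap: 0.0273
grip_force: 29.9
```

```bash
python3 f.py;python3 - <<'E'
from h import *
p=read_camera("side")
for k in("yellow_low","red_high","bush_top"): print(k,[(np.round(x["point"],1),round(x["p"],2)) for x in tip_of(k,p)[:2]])
print(proj(p,[.482,.1065,.192]),proj(p,[.482,.1065,.198]))
cv2.imwrite("pics/f.png",cv2.resize(np.ascontiguousarray(p["color"][180:280,260:360,::-1]),(600,600),interpolation=2))
E
```

```text
15.4667 [481.19 106.93 241.63] F world [-0.82  0.14 -3.16] F tool [ 0.65 -0.52  3.16] M tool [ 0.03  0.   -0.02] 27.27918726693512 29.884921610355377 tilt deg 0.01767781231789916
yellow_low [(array([312.8, 253.9]), 0.58), (array([308.2, 215.3]), 0.41)]
red_high [(array([306.7, 215.3]), 0.6), (array([291.9, 195.7]), 0.4)]
bush_top [(array([306.9, 211.5]), 0.69)]
[308.44727908 213.9575513 ] [308.42381497 212.35432281]
```

View pics/f.png

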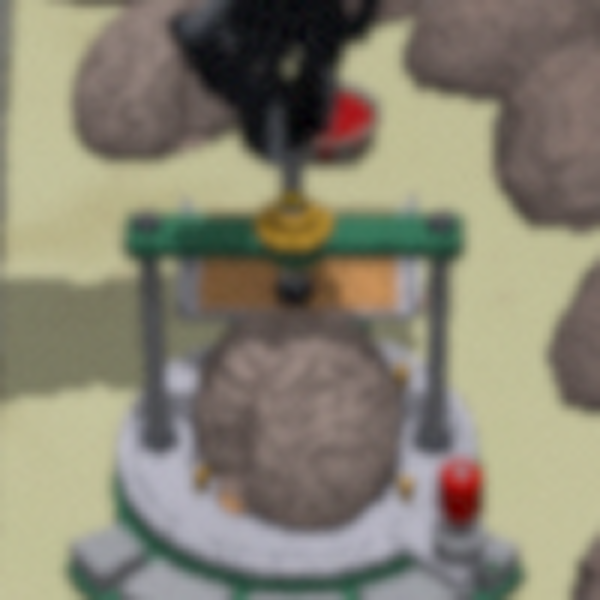

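The rod is drawn up 25.8 mm. The yellow band shows above the bush at about (291,198) in the crop with no red visible, the foot is clear of the casting, and the knob is home. Side forces are under 1 N, so I'm handing in.

```bash
python3 -c "
from workcell import *
print(hand_in())"
```

```text
the job is handed in; nothing more can be done
None
```

The job is handed in (no verdict came back): the table is at the green-dot slot with the plunger home and released, and the rod is held still, drawn up about 26 mm with its yellow band above the bush and no red showing.

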